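Set the sleeve gauge to the green notch and gauge a sleeve

ROBOT

A 7-joint arm with a two-finger parallel gripper is mounted at the origin on the work surface. World frame = base frame: x ahead of the robot, y to its left, z up, the work surface at z = 0. Lengths are in m, angles in rad, forces in N, time in s.
With the tool pointing down it reaches from about 0.35 to 0.9 m from the base axis. Payload 8.1 kg.
Tool frame: the origin (TCP) lies at the centre of the arm's flange, where the gripper is bolted on; the fingertips stand 178 mm ahead of it and the grasp point (between the pads) lies 159 mm ahead of it; x points along the fingers, z is the direction in which the jaws open and shut, and the axes are right-handed (so a half turn about x gives the same grasp; the last joint's range is limited). The gripper opens to 92 mm and grips with 3 to 60 N. Pads are 19 mm wide; open, the fingers measure 130 mm over their backs; the gripper's body (75 mm by 190 mm) begins 47 mm behind the grasp point.
Start: joints at [-1.217, 0.434, 0.025, 1.573, -0.012, 1.134, -0.075], TCP at [0.276, 0.561, 0.405] pointing down, gripper open.
Joint ranges: [-2.62, 2.62], [-0.44, 2.09], [-1.27, 1.32], [0.08, 2.57], [-1.32, 4.46], [0.12, 2], [-2.74, 2.74]. Speed limits (rad/s): [2.22, 2.22, 3.01, 3.01, 3.14, 3.14, 3.14].

INTERFACE

Orientations are given as a rotation vector (axis times angle).
In Python, from cell import arm, get_image, search_frame, pinpoint gives the robot as it stands.
- The arm moves only by the tool arm_command, never from a script. Its argument "motion" is a list of rows, each a list of 7 numbers: the finger opening in mm, from 0 to 91.8, then the shift along the tool's x, y, z in mm, then the turn, a rotation vector about the tool's x, y, z in degrees. In form: [[fingers, x, y, z, ax, ay, az], ...]. A call has 1 to 5 rows; each row shifts and turns the commanded pose from where the row before left it, along the tool's axes as they then stand; what a row does not reach is not made up. A row lasts 1/8 s, in which the tool goes at most 62.5 mm and 10.7 degrees, less where a joint would pass 70% of its speed; a pose out of reach is approached as far as the arm can. A call with a gripper value outside its range is refused whole. The fingers move at their own pace and stop on an object; "newtons" is the grip in N (left out, the last holds). Time passes only in rows, so rows that do not move let the fingers close. It gives the time, the measured TCP pose, the force and the opening at its end, in the units of the state.
- arm.observe(): the state, without advancing time (a new reading comes with each control period).
- get_image(name): name is "scene" or "side" or "wrist"; returns a dict with "frame" (480x640x3 uint8, red, green, blue), "range_z" (480x640 float32, m along the optical axis (not along the pixel's ray), 0 where there is no reading), "K" (3x3 intrinsics, pixels), "origin" and "rotation" of the camera in the world; the wrist camera has in their place "tool_from_camera" (4x4, takes a point from camera to tool coordinates, whose origin is the TCP and whose axes are the tool frame's). Camera axes: x right, y down, z forward; pixel columns grow to the right and rows downward; lengths in m; the calibration is good to about 2 mm. A picture is of the moment at which its call begins: read the wrist's pose just before it.
- arm.sign_off(): hands the job in, once; it reports no verdict.
Trained networks look in the newest picture that a camera, given by its name, has taken for a name from the list of things; names that differ only in an ending like _2 or _b are one class to them, and where a whole thing is asked for, a point or a joint stands for the part that bears it (a point fixed in the world has none). Each returns a list of dicts, best first, with "p" (0 to 1); they miss things now and then, are a little off and sometimes report something else, mostly with a low value. They report only what shows in the picture. A call takes as long as a camera call. They do not tell look-alikes from the thing itself.
- search_frame(camera, target): "point" ([x, y, z] in m, in world coordinates, good to about 4 mm: the middle of the surface that is visible of it).
- pinpoint(camera, target): "point" ([x, y, z] in m, in world coordinates, good to about 4 mm: a listed point, or the origin of a listed thing).
The state is a dict: "clock": time; "joints": joint angles; "dq": joint speeds; "joint_efforts": joint torques, N m; "position": TCP position; "ee_rot": TCP orientation; "force": force on the tool from outside, world axes, zero at the start; "ft_torque": the same for the moment, N m; "width": opening from 0.0 (shut) to 1.0 (fully open).
Only numpy, scipy, OpenCV 4.12 (cv2) and the standard library are available. Lean on these libraries where they do the work, as an engineer would, in place of code of your own. Each camera call takes 0.05 s, during which the arm holds its last target. There are 200 camera calls.

TASK

On the sleeve length gauge, push the red sliding stop along its rail until it clicks down into the notch beside the green tab. Then, with the stop left seated in that notch, push the silver sleeve lying in the trough along until its end rests against the stop. Pushing with the fingertips is all it takes: do not pick up the sleeve, and leave the other things on the bench alone.

Things in the scene. Friction and masses are not known exactly. Their poses are not given: they have to be found in the camera images.
- gauge: the sleeve length gauge, fixed to the table: dark grey base plate 140 (x) x 370 (y) x 12 mm high; origin at the centre of its underside, y along the rail and the trough, z up
- rail_mid (a point): middle notch of the steel rail, at gauge (+30, -30) mm, on the rail's top, 24 mm above the table. The rail is 20 mm wide and runs along gauge y from -178 to +65 mm, cut by three 18 mm wide notches at gauge y = -70, -30 and +10 mm. Axes as the gauge's
- trough_mid (a point): middle of the trough's floor, at gauge (-22, 0) mm, 12 mm above the table. The trough runs along gauge y from -175 to +175 mm; its two side walls are 6 mm high (tops 18 mm above the table) and 18 mm apart inside. Axes as the gauge's
- tab_green: green plastic tab, 14 x 14 x 18 mm high, fixed on the base plate at gauge x = +62 mm level with one of the three notches (same gauge y as the centre of that notch); origin at the centre of its underside, axes parallel to the gauge's. Which notch it marks varies
- tab_yellow: yellow tab of the same size, beside another notch
- tab_blue: blue tab of the same size, beside the third notch
- stop (a joint): position of the red stop along gauge +y in m, 0 to 0.195: the stop's centre lies at gauge y = value - 0.150, so the notches are at 0.080, 0.120 and 0.160. It starts at 0.005 to 0.045, before all notches. It slides at about 3 N. It clicks into every notch it comes to and must be pushed on through those before the green tab; it can be pushed back from its other side
- plunger (a joint): drop in m of the stop's spring plunger (black knob on top of the stop, at gauge x = +30 mm): 0 riding on the rail, about 0.0042 fully dropped in a notch (2 to 3 mm means not yet clicked). As it drops, the push falls to nothing and the last mm or two snap home by themselves; then about 14 N are needed to push it out, either way
- stop_push (a point): centre of the flat -y face of the red stop, where it can be pushed along gauge +y, 41 mm above the table. The red block is 80 mm wide (gauge x -34 to +46 mm), 26 mm long in y, from 26 to 56 mm above the table; the black knob on top reaches 78 mm. Axes as the gauge's
- stop_face (a point): centre of the +y face of the stop's steel tongue, 14 mm wide, in the trough, 20 mm above the table; the sleeve's end is to rest against it. 13 mm in +y from the stop's centre, axes as the gauge's
- sleeve_center (a point): centre of the silver sleeve, a round tube 16 mm in diameter and 50 mm long lying loose in the trough along its own y (which is along gauge y); centre 20 mm above the table, top 28 mm, so that it stands 10 mm above the trough walls. It starts at the +y end of the trough, at gauge y = +85 to +120 mm, and must move in gauge -y; about 45 g, slides easily
- spare1: spare silver sleeve standing on the table beyond the gauge, 16 mm diameter, 50 mm high; origin at its underside; not to be touched
- spare2: another such spare sleeve; not to be touched
- barrel_half: green plastic pencil barrel half, 90 x 18 x 9 mm, lying beyond the gauge; not to be touched
- tweezer_block: steel block 50 x 70 x 35 mm with tweezers standing in it to 127 mm; not to be touched
- jar: round glass jar with a cork bottom, 76 mm diameter, 82 mm high; not to be touched
- driver: screwdriver lying on the table to the right; not to be touched
Things that resemble listed ones, but are neither listed nor needed, are in the scene too. Leave any pink, purple or yellow look-alike of the part that bears sleeve_center alone.

How it is judged:
By the outcome, as a careful person would: the job done as asked, in the order asked, and still so for the second after the job is handed in, with the robot touching nothing.
It also fails if it takes over 64 s, if anything falls off the work surface, if the arm or the gripper's body presses on something with over 40 N, if the wrist force passes 120 N, or if a joint passes its speed limit or range.

## Working session

There is one attempt and no reset: what is moved stays moved. The work goes in short steps, Python scripts to look and compute and a tool call to move; the robot and the scene stay as the last step left them, time stands still between calls to the robot, and variables do not carry over. Pictures are saved under pics/ and viewed, about 8 in all and at most 12, crops included, and the job is handed in when it is done.

Besides the shell and the picture viewer there is one more tool, called after "Request:" as a command line: name --pt "numbers of a row" for each row, then --argument value for the rest. arm_command: Moves the arm, as the interface text tells. Its arguments: {"type":"object","properties":{"motion":{"type":"array"},"newtons":{"type":"number"}},"required":["motion"]}

```bash
mkdir -p pics; ls; cat > h.py <<'E'
import numpy as np, cv2
from cell import arm, get_image, search_frame, pinpoint
from scipy.spatial.transform import Rotation as R
def save(im,n): cv2.imwrite('pics/'+n,cv2.cvtColor(im,cv2.COLOR_RGB2BGR))
def px(d,p):
    c=np.array(d['rotation']).T@(np.array(p)-d['origin']); u=d['K']@c; return (u[:2]/u[2]).round()
E
python3 - <<'E'
from h import *
s=arm.observe(); print(s)
ims={}
for c in ['scene','side']:
    d=get_image(c); save(d['frame'],c+'0.png')
    for t in ['gauge','rail_mid','trough_mid','tab_green','tab_yellow','tab_blue','stop_push','stop_face','sleeve_center']:
        for r in pinpoint(c,t)[:3]: print(c,t,np.round(r['point'],4),round(r['p'],2),px(d,r['point']))
E
```

```text
pics
{'clock': 0.0, 'joints': array([-1.21659387,  0.43522634,  0.02497697,  1.57409352, -0.0116007 ,
        1.13399261, -0.07507597]), 'dq': array([-1.44286623e-03, -6.48938741e-04,  1.04330517e-04, -8.43785704e-04,
       -2.18119514e-05,  2.13567683e-04, -9.05712487e-04]), 'joint_efforts': array([-4.06619874e-04, -6.67862964e+01,  9.84743088e-01, -3.14464974e+01,
       -6.06424268e-02,  4.27501439e-02,  1.75663872e-04]), 'position': array([0.27560428, 0.56069608, 0.40394409]), 'ee_rot': array([-0.86738738,  1.39263414,  0.86582784]), 'force': array([ 0.01696183,  0.52202399, -0.0810106 ]), 'ft_torque': array([-0.04109752,  0.05923334, -0.01818164]), 'width': 0.9973063170652908}Traceback (most recent call last):
  File "<stdin>", line 7, in <module>
  File "h.py", line 6, in px
    c=np.array(d['rotation']).T@(np.array(p)-d['origin']); u=d['K']@c; return (u[:2]/u[2]).round()
                                                             ~~~~~~^~
ValueError: matmul: Input operand 1 does not have enough dimensions (has 0, gufunc core with signature (n?,k),(k,m?)->(n?,m?) requires 1)
```

```bash
sed -i 's/c=np.array(d\[.rotation.\]).T@/c=rot(d).T@/' h.py; cat >> h.py <<'E'
def rot(d):
    r=np.array(d['rotation'])
    return r if r.shape==(3,3) else R.from_rotvec(r).as_matrix()
E
python3 - <<'E'
from h import *
ims={}
for c in ['scene','side']:
    d=get_image(c); save(d['frame'],c+'0.png'); print(d['rotation'],d['origin'])
    for t in ['gauge','rail_mid','trough_mid','tab_green','tab_yellow','tab_blue','stop_push','stop_face','sleeve_center']:
        for r in pinpoint(c,t)[:3]: print(c,t,np.round(r['point'],4),round(r['p'],2),px(d,r['point']))
print(R.from_rotvec(arm.observe()['ee_rot']).as_matrix().round(3))
E
```

```text
[-2.32444499 -0.7383097   0.27687895] [ 0.93389957 -0.54124964  0.87065781]
scene gauge [ 0.5542 -0.0443 -0.0026] 0.72 [315. 294.]
scene rail_mid [ 0.5784 -0.0744  0.0237] 0.61 [316. 302.]
scene trough_mid [ 0.5305 -0.0404  0.0103] 0.83 [307. 283.]
scene trough_mid [ 0.5513 -0.1653  0.0364] 0.29 [275. 324.]
scene tab_green [ 0.6169 -0.0434  0.0113] 0.44 [341. 304.]
scene tab_yellow [ 0.6142 -0.0834  0.0138] 0.6 [328. 317.]
scene tab_blue [ 0.61   -0.1181  0.0094] 0.58 [316. 329.]
scene stop_push [ 0.5539 -0.1641  0.0388] 0.82 [277. 323.]
scene stop_face [ 0.5236 -0.133   0.0221] 0.67 [275. 309.]
scene sleeve_center [0.5429 0.0488 0.0197] 0.71 [336. 256.]
scene sleeve_center [0.496  0.2059 0.0061] 0.56 [358. 209.]
scene sleeve_center [0.3978 0.0225 0.0115] 0.54 [276. 237.]
[-2.44802585  0.07551374 -0.02015696] [ 0.48419506 -0.54818605  0.74845107]
side gauge [ 5.553e-01 -4.170e-02  3.000e-04] 0.84 [346. 281.]
side rail_mid [ 0.5819 -0.0742  0.0214] 0.78 [362. 288.]
side rail_mid [ 0.5568 -0.0421  0.0029] 0.7 [347. 280.]
side trough_mid [ 0.5334 -0.0402  0.0133] 0.81 [335. 277.]
side tab_green [ 0.6187 -0.0407  0.0144] 0.38 [378. 275.]
side tab_yellow [ 0.6161 -0.0819  0.0102] 0.39 [379. 293.]
side tab_blue [ 0.6042 -0.1187  0.0129] 0.65 [376. 309.]
side stop_push [ 0.5518 -0.1641  0.0421] 0.56 [351. 325.]
side stop_face [ 0.5203 -0.1346  0.0226] 0.87 [332. 317.]
side sleeve_center [0.3989 0.0252 0.0052] 0.64 [269. 257.]
side sleeve_center [0.4959 0.2098 0.0061] 0.62 [311. 192.]
side sleeve_center [0.3829 0.1345 0.0071] 0.58 [262. 218.]
[[ 0.    -0.897  0.441]
 [ 0.     0.441  0.897]
 [-1.     0.     0.   ]]
```

View pics/scene0.png

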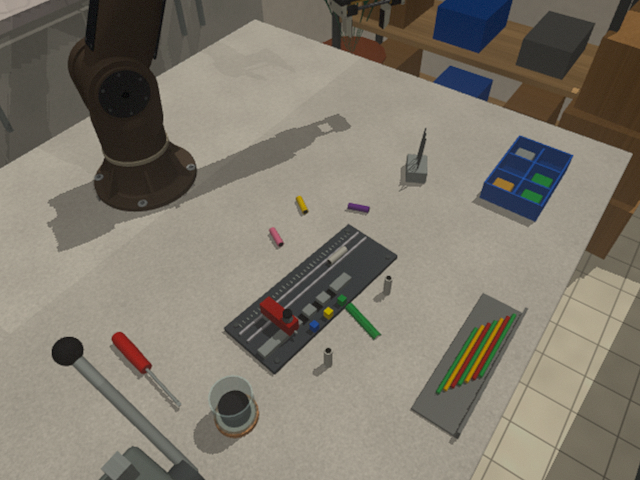

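The scene view shows the gauge with the red stop at about (280,315), tabs blue (315,326), yellow (328,313) and green (342,300), and a silver sleeve in the trough at (338,254). Things that could be taken for the sleeve are pink (276,237), yellow (302,204), purple (358,208) and the standing spares (388,285) and (328,357). I choose the silver one in the trough, and the green notch is the far one at 0.160.

```bash
python3 - <<'E'
from h import *
from scipy.optimize import least_squares
G={'gauge':(0,0),'rail_mid':(30,-30),'trough_mid':(-22,0),'tab_green':(62,10),'tab_yellow':(62,-30),'tab_blue':(62,-70)}
A=[];B=[];D={}
for c in ['scene','side']:
    D[c]=get_image(c)
    for t,g in G.items():
        r=pinpoint(c,t)
        if r: A.append(np.array(g)/1e3);B.append(r[0]['point'][:2])
A=np.array(A);B=np.array(B)
T=lambda v,a:(a@np.array([[np.cos(v[2]),np.sin(v[2])],[-np.sin(v[2]),np.cos(v[2])]]))+v[:2]
s=least_squares(lambda v:(T(v,A)-B).ravel(),[.55,-.04,-.1],loss='soft_l1',f_scale=.003)
v=s.x; print('gauge',v,np.degrees(v[2])); print(((T(v,A)-B)*1e3).round(1))
inv=lambda p:(np.array(p)-v[:2])@np.array([[np.cos(v[2]),-np.sin(v[2])],[np.sin(v[2]),np.cos(v[2])]])
# depth cloud: heights and colours
for c,d in D.items():
    vv,uu=np.mgrid[:480,:640]; z=d['range_z']; m=z>0
    P=(np.linalg.inv(d['K'])@np.stack([uu*z,vv*z,z]).reshape(3,-1)).T@rot(d).T+d['origin']
    g=inv(P[:,:2]); f=d['frame'].reshape(-1,3).astype(int); h=P[:,2]; m=m.ravel()
    red=m&(f[:,0]>110)&(f[:,1]<70)&(h>.045)&(h<.065)&(abs(g[:,0])<.09)&(abs(g[:,1])<.2)
    print(c,'red top',red.sum(),np.percentile(g[red],[1,50,99],axis=0).round(4).tolist(),np.median(h[red]))
    sl=m&(abs(g[:,0]+.022)<.012)&(g[:,1]>.02)&(g[:,1]<.18)&(h>.022)&(h<.035)
    print(c,'sleeve',sl.sum(),np.percentile(g[sl],[2,50,98],axis=0).round(4).tolist(),np.median(h[sl]))
d=D['scene'];save(cv2.resize(d['frame'][215:385,215:415],None,fx=4,fy=3.5,interpolation=cv2.INTER_CUBIC),'crop1.png')
np.save('g.npy',v)
E
```

```text
gauge [ 0.5552238  -0.04299039 -0.15387556] -8.816420427560798
[[ -4.8   0.8]
 [ -0.5  -4.4]
 [  1.5   1.6]
 [-56.4 -79.5]
 [  0.7   1.9]
 [  1.1  -0.9]
 [  1.   -1.1]
 [  2.1   2.2]
 [  0.    1. ]
 [ -5.7  -2.8]
 [ 53.2  43.9]]
scene red top 303 [[-0.0287, -0.1191], [-0.0022, -0.108], [0.0473, -0.0937]] 0.056405175065022184
scene sleeve 141 [[-0.0308, 0.0646], [-0.0222, 0.0879], [-0.0166, 0.1138]] 0.02633885844753081Traceback (most recent call last):
  File "<stdin>", line 21, in <module>
    return _quantile_unchecked(
        a, q, axis, out, overwrite_input, method, keepdims, weights)
    return _ureduce(a,
                    func=_quantile_ureduce_func,
    ...<5 lines>...
                    overwrite_input=overwrite_input,
                    method=method)
    r = func(a, **kwargs)
    result = _quantile(arr,
                       quantiles=q,
    ...<2 lines>...
                       out=out,
                       weights=wgt)
    slices_having_nans = np.isnan(arr[-1, ...])
                                  ~~~^^^^^^^^^
IndexError: index -1 is out of bounds for axis 0 with size 0
```

```bash
cat >> h.py <<'E'
v=np.load('g.npy')
M=np.array([[np.cos(v[2]),-np.sin(v[2])],[np.sin(v[2]),np.cos(v[2])]])
inv=lambda p:(np.array(p)-v[:2])@M
fwd=lambda a:np.array(a)@M.T+v[:2]
def cloud(d):
    vv,uu=np.mgrid[:480,:640]; z=d['range_z']
    return (np.linalg.inv(d['K'])@np.stack([uu*z,vv*z,z]).reshape(3,-1)).T@rot(d).T+d['origin']
def measure(c):
    d=get_image(c); P=cloud(d); g=inv(P[:,:2]); h=P[:,2]; m=d['range_z'].ravel()>0
    f=d['frame'].reshape(-1,3).astype(int)
    R_=(f[:,0]>2.2*f[:,1])&(f[:,0]>2.2*f[:,2])&(f[:,0]>50)
    for n,k in {'redtop':R_&(h>.050)&(h<.062)&(abs(g[:,0])<.09)&(abs(g[:,1])<.2),
      'knob':(abs(g[:,0]-.03)<.02)&(h>.068)&(h<.09)&(abs(g[:,1])<.2),
      'sleeve':(abs(g[:,0]+.022)<.012)&(g[:,1]>.02)&(g[:,1]<.18)&(h>.022)&(h<.035),
      'base':(abs(abs(g[:,0])-0)<.09)&(abs(g[:,1])<.21)&(h>.008)&(h<.0155)}.items():
        k=k&m
        if k.sum()>5: print(c,n,k.sum(),(1e3*np.percentile(g[k],[1,50,99],axis=0)).round(1).tolist(),np.percentile(h[k],[50,95]).round(4))
    return d
E
python3 - <<'E'
from h import *
import numpy as np
np.save('g.npy',[ 0.5552238,-0.04299039,-0.15387556])
d=measure('scene'); measure('side')
save(cv2.resize(d['frame'][215:385,215:415],None,fx=4,fy=3.5,interpolation=cv2.INTER_CUBIC),'crop1.png')
E
cp h.py h_bak.py
```

```text
Traceback (most recent call last):
  File "h.py", line 10, in <module>
    v=np.load('g.npy')
FileNotFoundError: [Errno 2] No such file or directory: 'g.npy'
```

```bash
rm h_bak.py; python3 -c "
import numpy as np
np.save('g.npy',[ 0.5552238,-0.04299039,-0.15387556])"
python3 - <<'E'
from h import *
for c in ['scene','side']:
    d=measure(c); P=cloud(d); g=inv(P[:,:2]); k=(abs(g[:,0])<.09)&(abs(g[:,1])<.21)&(P[:,2]>.008)&(P[:,2]<.0155)
    print(cv2.minAreaRect((P[k][:,:2]*1e3).astype(np.float32)))
    if c=='scene': save(cv2.resize(d['frame'][215:385,215:415],None,fx=4,fy=3.5,interpolation=cv2.INTER_CUBIC),'crop1.png')
E
```

```text
scene redtop 420 [[-29.1, -120.6], [4.0, -110.1], [50.5, -95.0]] [0.056  0.0586]
scene knob 82 [[26.0, -114.9], [36.1, -106.9], [42.2, -98.3]] [0.0775 0.0798]
scene sleeve 142 [[-31.8, 64.1], [-22.3, 89.2], [-15.2, 115.9]] [0.0267 0.0291]
scene base 7470 [[-69.7, -183.5], [4.2, -5.6], [74.5, 180.5]] [0.0122 0.0147]
((565.1033325195312, -43.9400634765625), (372.2994689941406, 161.01454162597656), 83.19770050048828)
side redtop 456 [[-30.9, -120.0], [0.7, -108.3], [47.4, -94.2]] [0.056  0.0578]
side knob 91 [[23.2, -114.5], [31.4, -108.7], [39.1, -98.1]] [0.0771 0.0796]
side sleeve 125 [[-33.8, 64.6], [-27.1, 87.2], [-20.3, 114.8]] [0.027  0.0299]
side base 8362 [[-73.1, -184.3], [-5.6, -21.7], [70.7, 179.5]] [0.0122 0.0144]
((563.8126220703125, -44.35987854003906), (372.2490539550781, 162.75025939941406), 83.30388641357422)
```

View pics/crop1.png

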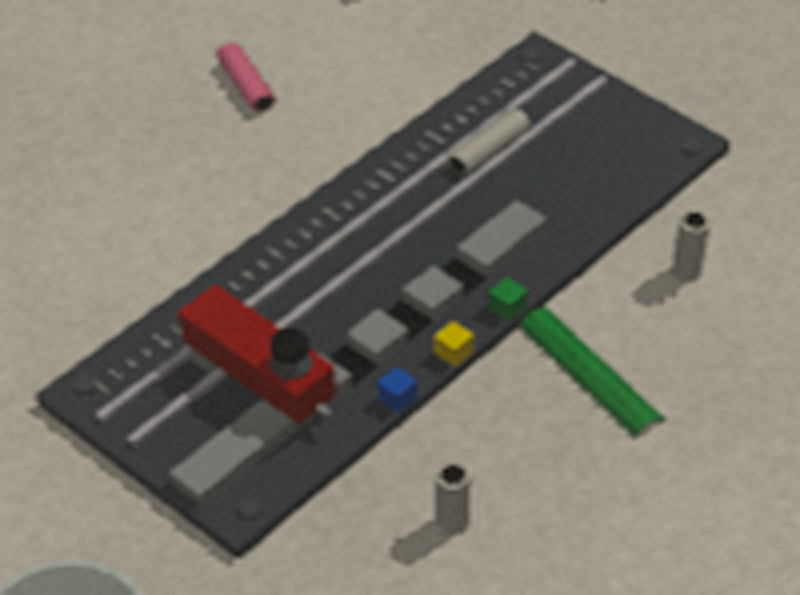

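The crop confirms it: the red stop is before all notches, blue, yellow and green tabs follow along +y, and the silver sleeve is in the trough at crop (490,138). The sleeve, knob and plate measurements together say yaw is about -7° with a 2 mm origin shift. I'll use that and compute the move.

```bash
python3 - <<'E'
from h import *
o=fwd([.0005,-.0019]); np.save('g.npy',[o[0],o[1],np.radians(-7.0)])
E
cat >> h.py <<'E'
def where(s=None):
    s=s or arm.observe(); m=R.from_rotvec(s['ee_rot']).as_matrix()
    yz=np.degrees(np.arctan2(m[1,2],m[0,2]))-np.degrees(v[2])
    print('t',round(s['clock'],2),'gauge mm',(inv(s['position'][:2])*1e3).round(1),'tip z',round(s['position'][2]*1e3-178,1),'jawyaw',round(yz,2),'tilt',m[:,0].round(3),'F',s['force'].round(1)); return s,m
E
python3 - <<'E'
from h import *
measure('scene'); measure('side'); s,m=where()
tgt=np.append(fwd([.006,-.148]),s['position'][2]); print(tgt)
yaw=np.degrees(np.arctan2(m[1,2],m[0,2])); tot=-7-yaw; n=14
cur=m; step=(tgt-s['position'])/n
print('world step',step, 'rot/row about tool x',-tot/n)
for i in range(n):
    print((cur.T@step*1e3).round(1)); cur=cur@R.from_rotvec([np.radians(-tot/n),0,0]).as_matrix()
E
```

```text
scene redtop 410 [[-31.9, -118.0], [0.3, -108.4], [46.2, -93.3]] [0.0561 0.0586]
scene knob 83 [[22.1, -113.5], [32.0, -105.6], [39.0, -96.8]] [0.0768 0.08  ]
scene sleeve 139 [[-29.0, 67.6], [-20.1, 91.4], [-13.4, 118.1]] [0.0267 0.0301]
scene base 7474 [[-68.3, -181.9], [3.6, -4.2], [70.1, 182.5]] [0.0122 0.0147]
side redtop 455 [[-34.6, -117.7], [-3.8, -106.5], [43.5, -92.0]] [0.0561 0.0578]
side knob 92 [[19.4, -113.3], [27.3, -107.1], [35.1, -96.3]] [0.077  0.0788]
side sleeve 144 [[-32.9, 66.8], [-25.4, 89.9], [-18.0, 116.8]] [0.0268 0.0294]
side base 8364 [[-71.8, -182.4], [-6.5, -19.1], [66.7, 182.0]] [0.0122 0.0144]
t 2.0 gauge mm [-351.5  567.2] tip z 226.8 jawyaw 70.82 tilt [-0.  0. -1.] F [ 0.8 -0.3 -0.1]
[ 0.5433453  -0.19257262  0.4047605 ]
world step [ 0.01911822 -0.05381995  0.        ] rot/row about tool x 5.058495579580939
[ -0.  -40.9 -39.9]
[ -0.  -44.3 -36.1]
[ -0.  -47.3 -32.1]
[ -0.  -49.9 -27.8]
[ -0.  -52.2 -23.3]
[ -0.  -54.  -18.6]
[ -0.  -55.4 -13.7]
[ -0.  -56.4  -8.8]
[ -0.  -57.   -3.8]
[ -0.  -57.1   1.3]
[ -0.  -56.8   6.3]
[ -0.  -56.   11.3]
[ -0.  -54.8  16.2]
[ -0.  -53.1  20.9]
```

Request:
arm_command --pt "0 0 -41 -40 5 0 0" --pt "0 0 -44 -36 5 0 0" --pt "0 0 -47 -32 5 0 0" --pt "0 0 -50 -28 5 0 0" --pt "0 0 -52 -23 5 0 0" --newtons 20

```text
clock: 2.62
position: [0.3719, 0.2905, 0.405]
ee_rot: [-0.528, 1.505, 0.528]
force: [0.8, -0.1, 0.3]
width: 0.504
```

Request:
arm_command --pt "0 0 -54 -19 5 0 0" --pt "0 0 -55 -14 5 0 0" --pt "0 0 -56 -9 5 0 0" --pt "0 0 -57 -4 5 0 0" --pt "0 0 -57 1 5 0 0"

```text
clock: 3.25
position: [0.4677, 0.0223, 0.4051]
ee_rot: [-0.187, 1.561, 0.188]
force: [0.7, 0.6, 0.0]
width: 0.013
```

Request:
arm_command --pt "0 0 -57 6 5 0 0" --pt "0 0 -56 11 5 0 0" --pt "0 0 -55 16 5 0 0" --pt "0 0 -53 21 5.8 0 0" --pt "0 0 0 0 0 0 0"

```text
clock: 3.88
position: [0.5459, -0.1954, 0.4048]
ee_rot: [0.099, 1.568, -0.104]
force: [-0.4, 1.0, 0.2]
width: 0.003
```

```bash
python3 - <<'E'
from h import *
s,m=where(); print(s['width'],m.round(3),s['joints'].round(2))
for c in ['wrist']: 
    d=get_image(c); save(d['frame'],'w1.png')
E
```

```text
t 3.88 gauge mm [   8.9 -150.5] tip z 226.8 jawyaw -0.42 tilt [ 0.    -0.003 -1.   ] F [-0.4  1.   0.2]
0.003207907875384833 [[ 0.     0.129  0.992]
 [-0.003  0.992 -0.129]
 [-1.    -0.003  0.001]] [-0.2   0.4   0.62  1.72 -0.25  1.1   0.38]
```

View pics/w1.png

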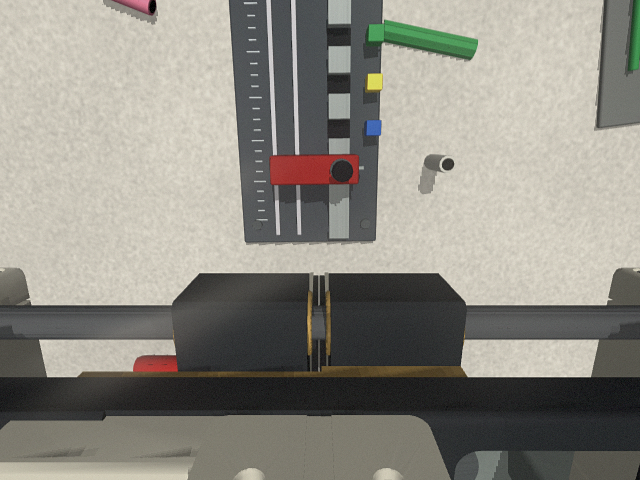

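The wrist view shows the jaws squared up with the gauge, the red stop at (315,170) ahead of the fingertips and the space behind it free. Now I descend behind the stop.

Request:
arm_command --pt "0 50 0 -3 0.4 0 0" --pt "0 50 0 0 0 0 0" --pt "0 50 0 0 0 0 0" --pt "0 42 0 0 0 0 0" --pt "0 0 0 0 0 0 0"

```text
clock: 4.55
position: [0.5417, -0.1884, 0.2105]
ee_rot: [0.101, 1.574, -0.098]
force: [0.4, -0.0, 1.2]
width: 0.004
```

Request:
arm_command --pt "0 0 5 0 0 0 0" --pt "0 0 4 0 0 0 0" --pt "0 0 4 0 0 0 0" --pt "0 0 4 0 0 0 0" --pt "0 0 0 0 0 0 0"

```text
clock: 5.18
position: [0.5452, -0.1732, 0.2131]
ee_rot: [0.101, 1.568, -0.101]
force: [0.5, -1.6, 0.3]
width: 0.007
```

```bash
python3 - <<'E'
from h import *
where(); measure('side')
E
```

```text
t 5.17 gauge mm [   5.5 -128.6] tip z 35.1 jawyaw -0.36 tilt [ 0.001  0.    -1.   ] F [ 0.5 -1.6  0.3]
side redtop 26 [[-35.2, -115.2], [-28.7, -111.0], [43.4, -90.4]] [0.0557 0.0573]
side base 3266 [[-72.4, -183.1], [-23.7, -138.0], [73.4, 147.3]] [0.0121 0.0143]
```

Request:
arm_command --pt "0 0 4 0 0 0 0" --pt "0 0 6 0 0 0 0" --pt "0 0 6 0 0 0 0" --pt "0 0 6 0 0 0 0" --pt "0 0 6 0 0 0 0"

```text
clock: 5.85
position: [0.5482, -0.1469, 0.2128]
ee_rot: [0.101, 1.569, -0.104]
force: [-0.3, -1.7, -0.6]
width: 0.006
```

Request:
arm_command --pt "0 0 5 0 0 0 0" --pt "0 0 4 0 0 0 0" --pt "0 0 4 0 0 0 0" --pt "0 0 4 0 0 0 0" --pt "0 0 4 0 0 0 0"

```text
clock: 6.48
position: [0.5506, -0.1275, 0.2127]
ee_rot: [0.101, 1.568, -0.106]
force: [-1.6, -7.7, 0.4]
width: 0.006
```

```bash
python3 - <<'E'
from h import *
where(); measure('scene')
E
```

```text
t 6.47 gauge mm [  5.3 -82.5] tip z 34.7 jawyaw -0.55 tilt [-0.    -0.004 -1.   ] F [-1.6 -7.7  0.4]
scene knob 58 [[22.5, -89.8], [30.2, -60.2], [36.7, -51.1]] [0.0776 0.08  ]
scene sleeve 143 [[-30.1, 67.9], [-20.2, 91.7], [-13.3, 118.1]] [0.0263 0.0293]
scene base 6246 [[-68.1, -182.4], [4.5, 24.6], [70.4, 183.2]] [0.0122 0.0147]
```

Request:
arm_command --pt "0 0 5 0 0 0 0" --pt "0 0 5 0 0 0 0" --pt "0 0 5 0 0 0 0" --pt "0 0 5 0 0 0 0" --pt "0 0 4 0 0 0 0"

```text
clock: 7.15
position: [0.5545, -0.1002, 0.2126]
ee_rot: [0.101, 1.569, -0.1]
force: [0.1, 0.1, -0.1]
width: 0.003
```

Request:
arm_command --pt "0 0 4 0 0 0 0" --pt "0 0 4 0 0 0 0" --pt "0 0 4 0 0 0 0" --pt "0 0 4 0 0 0 0" --pt "0 0 4 0 0 0 0"

```text
clock: 7.78
position: [0.5566, -0.0824, 0.2127]
ee_rot: [0.101, 1.569, -0.104]
force: [-2.2, -5.7, -0.1]
width: 0.003
```

```bash
python3 - <<'E'
from h import *
where(); measure('scene')
E
```

```text
t 7.78 gauge mm [  5.7 -37.1] tip z 34.7 jawyaw -0.46 tilt [-0.    -0.002 -1.   ] F [-2.2 -5.7 -0.1]
scene redtop 6 [[21.8, -25.8], [24.4, -24.0], [27.4, -22.6]] [0.0547 0.0566]
scene knob 49 [[18.7, -48.6], [30.8, -12.9], [37.7, -4.8]] [0.0775 0.0797]
scene sleeve 145 [[-29.3, 66.9], [-20.2, 91.6], [-13.6, 117.7]] [0.0265 0.0307]
scene base 6436 [[-68.0, -182.2], [5.3, -55.4], [70.4, 183.3]] [0.0122 0.0147]
```

Request:
arm_command --pt "0 0 4 0 0 0 0" --pt "0 0 4 0 0 0 0" --pt "0 0 4 0 0 0 0" --pt "0 0 3 0 0 0 0" --pt "0 0 1 0 0 0 0"

```text
clock: 8.45
position: [0.5588, -0.0651, 0.2126]
ee_rot: [0.101, 1.569, -0.101]
force: [-2.4, -3.2, 0.4]
width: 0.01
```

```bash
python3 - <<'E'
from h import *
where()
E
```

```text
t 8.45 gauge mm [  5.8 -19.6] tip z 34.6 jawyaw -0.36 tilt [-0.001  0.    -1.   ] F [-2.4 -3.2  0.4]
```

Request:
arm_command --pt "0 0 1 0 0 0 0" --pt "0 0 1 0 0 0 0" --pt "0 0 0 0 0 0 0"

```text
clock: 8.82
position: [0.5597, -0.0629, 0.2129]
ee_rot: [0.101, 1.568, -0.1]
force: [0.3, -0.0, 0.4]
width: 0.008
```

Request:
arm_command --pt "0 0 1 0 0 0 0" --pt "0 0 0 0 0 0 0"

```text
clock: 9.07
position: [0.5596, -0.0621, 0.2128]
ee_rot: [0.101, 1.568, -0.101]
force: [0.9, -0.9, 0.7]
width: 0.004
```

```bash
python3 - <<'E'
from h import *
where(); measure('scene')
E
```

```text
t 9.07 gauge mm [  6.2 -16.6] tip z 34.8 jawyaw -0.36 tilt [ 0.  0. -1.] F [ 0.9 -0.9  0.7]
scene redtop 9 [[21.6, -4.1], [25.8, -2.4], [29.7, 0.4]] [0.0555 0.0566]
scene knob 41 [[20.7, -26.9], [29.0, 10.5], [35.7, 17.0]] [0.0742 0.0767]
scene sleeve 96 [[-29.8, 83.0], [-20.2, 99.4], [-13.8, 118.9]] [0.0269 0.0294]
scene base 6391 [[-68.2, -182.3], [3.9, -56.1], [70.4, 183.2]] [0.0122 0.0147]
```

The force fell to zero and the knob dropped about 3.5 mm at y ≈ +10, so the stop looks seated. I back off, lift and verify.

Request:
arm_command --pt "0 0 -8 0 0 0 0" --pt "0 0 -10 0 0 0 0" --pt "0 -40 0 0 0 0 0" --pt "0 -50 0 0 0 0 0" --pt "0 -20 0 0 0 0 0"

```text
clock: 9.75
position: [0.5574, -0.0817, 0.3255]
ee_rot: [0.102, 1.565, -0.102]
force: [-0.3, -0.2, -0.2]
width: -0.0
```

Request:
arm_command --pt "0 0 40 -7 0 0 0" --pt "0 0 45 -7 0 0 0" --pt "0 0 45 -7 0 0 0" --pt "0 0 42 -7 0 0 0" --pt "0 0 0 0 0 0 0"

```text
clock: 10.38
position: [0.5512, 0.0972, 0.3224]
ee_rot: [0.098, 1.569, -0.096]
force: [-0.8, -0.1, -0.2]
width: 0.008
```

```bash
python3 - <<'E'
from h import *
where(); d=measure('scene'); measure('side')
for t in ['tweezer_block','spare1','barrel_half']:
    for c in ['scene','side']: print(t,[(np.round(r['point'],3),round(r['p'],2)) for r in pinpoint(c,t)[:2]])
save(cv2.resize(d['frame'][215:385,215:415],None,fx=4,fy=3.5,interpolation=cv2.INTER_CUBIC),'crop2.png')
E
```

```text
t 10.38 gauge mm [-21.6 140.5] tip z 144.4 jawyaw -0.07 tilt [-0.001  0.001 -1.   ] F [-0.8 -0.1 -0.2]
scene redtop 360 [[-32.2, -4.7], [-0.5, 4.7], [45.9, 20.8]] [0.056  0.0584]
scene knob 69 [[22.7, -0.9], [31.0, 7.5], [38.8, 16.3]] [0.0748 0.0765]
scene sleeve 139 [[-29.0, 66.8], [-20.3, 91.1], [-13.8, 118.1]] [0.0265 0.0298]
scene base 7460 [[-68.4, -181.8], [2.1, -30.7], [70.0, 182.9]] [0.0122 0.0147]
side redtop 340 [[-34.7, -4.2], [-4.6, 6.1], [41.9, 20.2]] [0.0562 0.0584]
side knob 70 [[19.6, 0.2], [27.2, 6.5], [35.0, 17.1]] [0.0744 0.0769]
side sleeve 142 [[-32.8, 67.2], [-25.4, 89.8], [-18.1, 116.5]] [0.0265 0.0295]
side base 8430 [[-71.7, -182.1], [-6.4, -45.2], [66.2, 181.6]] [0.0122 0.0144]
tweezer_block [(array([ 0.542,  0.396, -0.   ]), 0.83)]
tweezer_block []
spare1 [(array([ 0.668, -0.158, -0.   ]), 0.61), (array([ 0.676,  0.042, -0.001]), 0.49)]
spare1 [(array([ 0.67 , -0.161, -0.001]), 0.74), (array([ 0.668,  0.041, -0.002]), 0.64)]
barrel_half [(array([ 0.671, -0.049,  0.002]), 0.84), (array([ 0.602, -0.336,  0.001]), 0.23)]
barrel_half [(array([ 0.672, -0.046, -0.001]), 0.82)]
```

View pics/crop2.png

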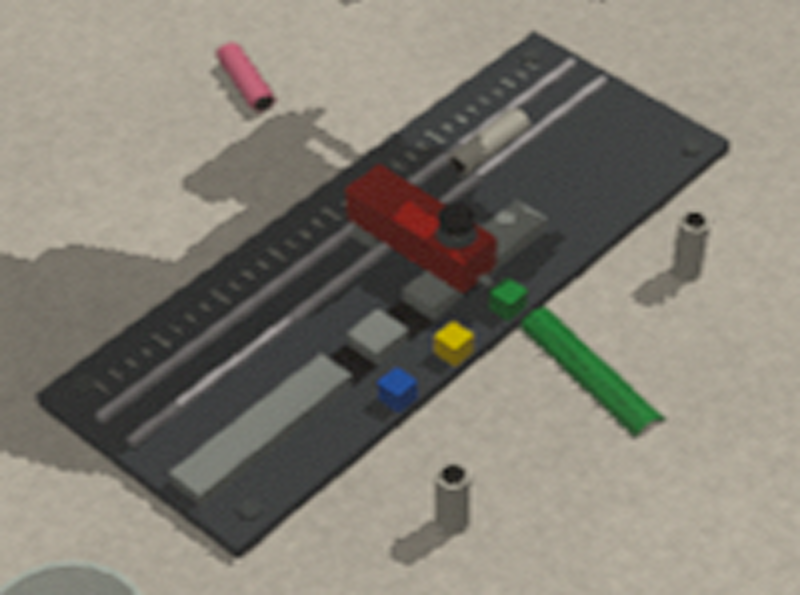

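The crop shows the stop beside the green tab and the sleeve untouched. The knob dropped only about 2.5–3 mm though, and the stop measures y ≈ +8, so it may not have fully clicked. I'll go back and nudge it gently, staying well under 14 N.

Request:
arm_command --pt "0 0 -44 7 0 0 0" --pt "0 0 -44 7 0 0 0" --pt "0 0 -44 7 0 0 0" --pt "0 0 -44 7 0 0 0" --pt "0 10 0 0 0 0 0"

```text
clock: 11.4
position: [0.5563, -0.0892, 0.3136]
ee_rot: [0.105, 1.566, -0.108]
force: [-0.2, 0.8, -0.4]
width: 0.007
```

Request:
arm_command --pt "0 40 0 0 0 0 0" --pt "0 40 0 0 0 0 0" --pt "0 20 0 0 0 0 0" --pt "0 0 5 0 0 0 0" --pt "0 0 5 0 0 0 0"

```text
clock: 12.02
position: [0.5583, -0.0737, 0.2134]
ee_rot: [0.101, 1.568, -0.101]
force: [0.9, -0.4, -1.1]
width: 0.002
```

Request:
arm_command --pt "0 0 4 0 0 0 0" --pt "0 0 0 0 0 0 0"

```text
clock: 12.28
position: [0.5587, -0.0696, 0.2135]
ee_rot: [0.101, 1.567, -0.1]
force: [0.3, -0.3, 0.0]
width: 0.004
```

```bash
python3 - <<'E'
from h import *
where()
E
```

```text
t 12.28 gauge mm [  6.3 -24.1] tip z 35.5 jawyaw -0.32 tilt [ 0.001  0.    -1.   ] F [ 0.3 -0.3  0. ]
```

Request:
arm_command --pt "0 0 5 0 0 0 0" --pt "0 0 2 0 0 0 0" --pt "0 0 0 0 0 0 0"

```text
clock: 12.65
position: [0.5593, -0.0632, 0.2127]
ee_rot: [0.101, 1.568, -0.101]
force: [-0.7, -0.2, 0.7]
width: 0.006
```

Request:
arm_command --pt "0 0 1 0 0 0 0" --pt "0 0 0 0 0 0 0"

```text
clock: 12.9
position: [0.5594, -0.0625, 0.2127]
ee_rot: [0.101, 1.568, -0.101]
force: [-0.6, -0.1, 0.1]
width: 0.005
```

Request:
arm_command --pt "0 0 1 0 0 0 0" --pt "0 0 0 0 0 0 0"

```text
clock: 13.15
position: [0.5595, -0.0613, 0.2127]
ee_rot: [0.101, 1.568, -0.101]
force: [0.8, -0.1, -0.1]
width: 0.002
```

```bash
python3 - <<'E'
from h import *
where()
E
```

```text
t 13.15 gauge mm [  6.1 -15.8] tip z 34.7 jawyaw -0.37 tilt [-0.  0. -1.] F [ 0.8 -0.1 -0.1]
```

Request:
arm_command --pt "0 0 1 0 0 0 0" --pt "0 0 0 0 0 0 0"

```text
clock: 13.4
position: [0.5597, -0.0603, 0.2127]
ee_rot: [0.101, 1.568, -0.101]
force: [0.5, 0.4, -0.4]
width: 0.002
```

Request:
arm_command --pt "0 0 1 0 0 0 0" --pt "0 0 0 0 0 0 0"

```text
clock: 13.65
position: [0.5598, -0.0594, 0.2127]
ee_rot: [0.101, 1.568, -0.101]
force: [-0.5, 0.1, -0.1]
width: 0.002
```

```bash
python3 - <<'E'
from h import *
where(); measure('scene')
E
```

```text
t 13.65 gauge mm [  6.1 -13.8] tip z 34.7 jawyaw -0.37 tilt [ 0.  0. -1.] F [-0.5  0.1 -0.1]
scene redtop 7 [[22.1, -1.2], [25.8, 0.3], [29.7, 2.8]] [0.0555 0.0568]
scene knob 38 [[21.0, -24.3], [27.8, 12.5], [36.0, 20.1]] [0.0735 0.0751]
scene sleeve 86 [[-29.2, 83.2], [-20.0, 102.4], [-14.3, 117.9]] [0.0266 0.0303]
scene base 6346 [[-67.9, -182.1], [3.8, -55.9], [70.5, 183.1]] [0.0122 0.0147]
```

The re-push moved the stop about 2.5 mm further and the knob is now about 4 mm down, so it really hadn't clicked before. I'll confirm with a light press.

Request:
arm_command --pt "0 0 1 0 0 0 0" --pt "0 0 0 0 0 0 0"

```text
clock: 13.95
position: [0.5599, -0.0586, 0.2127]
ee_rot: [0.101, 1.568, -0.101]
force: [-0.8, -1.3, -0.4]
width: 0.008
```

Request:
arm_command --pt "0 0 0.7 0 0 0 0" --pt "0 0 0 0 0 0 0"

```text
clock: 14.2
position: [0.5599, -0.0581, 0.2128]
ee_rot: [0.101, 1.568, -0.102]
force: [0.2, -3.0, 0.0]
width: -0.0
```

```bash
python3 - <<'E'
from h import *
where(); measure('scene')
E
```

```text
t 14.2 gauge mm [  6.1 -12.5] tip z 34.8 jawyaw -0.4 tilt [ 0. -0. -1.] F [ 0.2 -3.   0. ]
scene redtop 10 [[21.2, -0.6], [25.7, 1.1], [30.3, 4.5]] [0.0563 0.0578]
scene knob 34 [[20.0, -23.0], [28.1, 12.7], [36.8, 21.3]] [0.0736 0.0764]
scene sleeve 82 [[-29.0, 86.7], [-20.1, 103.1], [-14.1, 118.2]] [0.0269 0.0298]
scene base 6347 [[-67.9, -182.3], [3.4, -55.5], [70.4, 183.1]] [0.0122 0.0147]
```

The force now builds against a held stop at the expected position. I retreat and go to the far end of the sleeve.

Request:
arm_command --pt "0 0 -8 0 0 0 0" --pt "0 0 -12 0 0 0 0" --pt "0 -40 0 0 0 0 0" --pt "0 -50 0 0 0 0 0" --pt "0 -20 0 0 0 0 0"

```text
clock: 14.88
position: [0.5578, -0.0789, 0.3255]
ee_rot: [0.102, 1.565, -0.102]
force: [0.1, -0.0, 0.2]
width: 0.004
```

Request:
arm_command --pt "0 0 42 -7 0 0 0" --pt "0 0 45 -7 0 0 0" --pt "0 0 45 -7 0 0 0" --pt "0 0 42 -7 0 0 0" --pt "0 0 0 0 0 0 0"

```text
clock: 15.5
position: [0.5517, 0.1021, 0.3224]
ee_rot: [0.098, 1.569, -0.095]
force: [0.4, -0.4, 0.2]
width: 0.004
```

```bash
python3 - <<'E'
from h import *
where(); measure('scene'); measure('side')
E
```

```text
t 15.5 gauge mm [-21.6 145.5] tip z 144.4 jawyaw -0.05 tilt [-0.001  0.002 -1.   ] F [ 0.4 -0.4  0.2]
scene redtop 365 [[-32.9, -1.8], [-0.1, 8.3], [45.8, 23.8]] [0.0558 0.0584]
scene knob 64 [[22.0, 3.1], [30.4, 10.8], [38.8, 20.7]] [0.0734 0.0757]
scene sleeve 147 [[-30.5, 66.4], [-19.8, 91.9], [-13.4, 118.1]] [0.0267 0.0293]
scene base 7463 [[-68.5, -181.9], [2.7, -31.1], [70.2, 182.9]] [0.0122 0.0147]
side redtop 339 [[-35.0, -0.9], [-4.1, 10.0], [41.9, 24.5]] [0.0561 0.0583]
side knob 65 [[19.7, 3.5], [27.3, 10.2], [35.0, 20.0]] [0.0732 0.0754]
side sleeve 140 [[-32.8, 67.9], [-25.4, 89.8], [-17.8, 116.8]] [0.0268 0.0297]
side base 8425 [[-71.7, -182.1], [-6.3, -46.1], [66.3, 182.0]] [0.0122 0.0144]
```

Request:
arm_command --pt "0 40 0 0 0 0 0" --pt "0 40 0 0 0 0 0" --pt "0 30 0 0 0 0 0" --pt "0 10 0 0 0 0 0" --pt "0 2 0 0 0 0 0"

```text
clock: 16.23
position: [0.5523, 0.0973, 0.2009]
ee_rot: [0.102, 1.568, -0.103]
force: [-0.1, 0.3, 1.0]
width: 0.004
```

Request:
arm_command --pt "0 0 -4 0 0 0 0" --pt "0 0 -4 0 0 0 0" --pt "0 0 -4 0 0 0 0" --pt "0 0 -3 0 0 0 0" --pt "0 0 0 0 0 0 0"

```text
clock: 16.85
position: [0.5501, 0.0834, 0.2009]
ee_rot: [0.101, 1.568, -0.101]
force: [-0.5, 0.2, -0.4]
width: 0.001
```

```bash
python3 - <<'E'
from h import *
where(); d=measure('scene')
save(cv2.resize(d['frame'][215:335,265:415],None,fx=5,fy=5,interpolation=cv2.INTER_CUBIC),'crop3.png')
E
```

```text
t 16.85 gauge mm [-20.9 126.8] tip z 22.9 jawyaw -0.4 tilt [ 0.  0. -1.] F [-0.5  0.2 -0.4]
scene redtop 376 [[-32.3, -1.6], [0.4, 8.1], [46.0, 24.0]] [0.0557 0.0587]
scene knob 66 [[10.2, 3.9], [30.9, 11.7], [38.7, 122.1]] [0.0738 0.0767]
scene sleeve 159 [[-29.9, 64.9], [-20.6, 93.1], [-13.8, 119.5]] [0.0269 0.0308]
scene base 6942 [[-68.4, -182.2], [4.8, -43.3], [70.3, 177.0]] [0.0122 0.0147]
```

View pics/crop3.png

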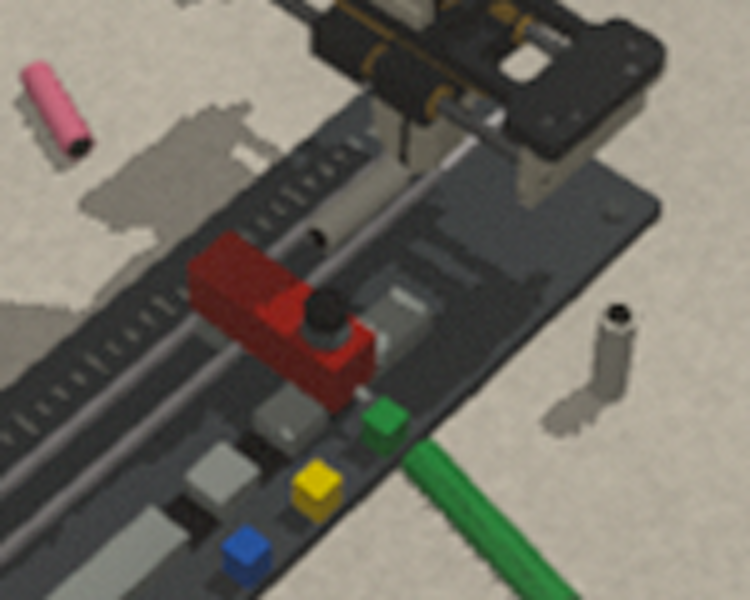

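The fingers (crop (410,140)) are right at the sleeve's +y end, centred on the trough. Now I push it in -y.

Request:
arm_command --pt "0 0 -4 0 0 0 0" --pt "0 0 -5 0 0 0 0" --pt "0 0 -5 0 0 0 0" --pt "0 0 -5 0 0 0 0" --pt "0 0 -4 0 0 0 0"

```text
clock: 17.52
position: [0.547, 0.0604, 0.2007]
ee_rot: [0.101, 1.568, -0.101]
force: [0.9, 0.4, 0.1]
width: 0.007
```

Request:
arm_command --pt "0 0 -4 0 0 0 0" --pt "0 0 -4 0 0 0 0" --pt "0 0 -3 0 0 0 0" --pt "0 0 -2 0 0 0 0" --pt "0 0 0 0 0 0 0"

```text
clock: 18.15
position: [0.5454, 0.0479, 0.2007]
ee_rot: [0.101, 1.568, -0.101]
force: [-0.2, 0.9, 0.3]
width: 0.004
```

```bash
python3 - <<'E'
from h import *
where(); measure('scene'); measure('side')
E
```

```text
t 18.15 gauge mm [-21.2  90.9] tip z 22.7 jawyaw -0.39 tilt [ 0.  0. -1.] F [-0.2  0.9  0.3]
scene redtop 371 [[-32.5, -1.7], [0.3, 8.6], [46.0, 23.7]] [0.0559 0.0588]
scene knob 65 [[21.6, 3.1], [30.8, 11.4], [38.5, 20.6]] [0.0729 0.076 ]
scene sleeve 129 [[-30.2, 42.7], [-21.0, 64.6], [-13.2, 83.3]] [0.0268 0.0312]
scene base 6491 [[-68.3, -182.3], [6.0, -53.2], [70.6, 177.4]] [0.0122 0.0147]
side redtop 371 [[-35.2, -1.8], [-4.0, 9.4], [41.9, 24.7]] [0.0559 0.0582]
side knob 66 [[19.1, 3.2], [27.2, 10.0], [35.1, 19.9]] [0.0734 0.076 ]
side sleeve 119 [[-33.6, 48.0], [-25.1, 69.1], [-12.2, 83.3]] [0.0274 0.0333]
side base 7427 [[-71.7, -182.5], [-5.5, -65.5], [66.6, 157.5]] [0.0122 0.0143]
```

Request:
arm_command --pt "0 0 -1.5 0 0 0 0" --pt "0 0 -1.5 0 0 0 0" --pt "0 0 -1.5 0 0 0 0" --pt "0 0 0 0 0 0 0"

```text
clock: 18.75
position: [0.5448, 0.0433, 0.2007]
ee_rot: [0.101, 1.568, -0.101]
force: [-0.2, -0.5, -0.3]
width: 0.004
```

Request:
arm_command --pt "0 0 -1 0 0 0 0" --pt "0 0 0 0 0 0 0"

```text
clock: 19.0
position: [0.5447, 0.0425, 0.2007]
ee_rot: [0.101, 1.568, -0.101]
force: [-0.5, -0.5, 0.3]
width: 0.002
```

Request:
arm_command --pt "0 0 -1 0 0 0 0" --pt "0 0 0 0 0 0 0"

```text
clock: 19.25
position: [0.5446, 0.0416, 0.2007]
ee_rot: [0.101, 1.568, -0.101]
force: [0.2, 0.3, -0.5]
width: 0.005
```

```bash
python3 - <<'E'
from h import *
where()
E
```

```text
t 19.25 gauge mm [-21.3  84.6] tip z 22.7 jawyaw -0.37 tilt [ 0.  0. -1.] F [ 0.2  0.3 -0.5]
```

Request:
arm_command --pt "0 0 -0.8 0 0 0 0" --pt "0 0 0 0 0 0 0"

```text
clock: 19.5
position: [0.5445, 0.041, 0.2008]
ee_rot: [0.101, 1.568, -0.101]
force: [0.1, 1.9, -0.3]
width: -0.0
```

Request:
arm_command --pt "0 0 -0.8 0 0 0 0" --pt "0 0 0 0 0 0 0"

```text
clock: 19.75
position: [0.5444, 0.0404, 0.2007]
ee_rot: [0.101, 1.569, -0.1]
force: [-0.2, 4.8, 0.2]
width: 0.0
```

```bash
python3 - <<'E'
from h import *
where()
E
```

```text
t 19.75 gauge mm [-21.3  83.4] tip z 22.7 jawyaw -0.35 tilt [-0.     0.001 -1.   ] F [-0.2  4.8  0.2]
```

The 4.8 N reading shows the sleeve is against the stop. I retreat and check.

Request:
arm_command --pt "0 0 2 0 0 0 0" --pt "0 0 8 0 0 0 0" --pt "0 0 15 0 0 0 0" --pt "0 -40 0 0 0 0 0" --pt "0 -50 0 0 0 0 0"

```text
clock: 20.38
position: [0.5473, 0.0661, 0.2909]
ee_rot: [0.099, 1.571, -0.101]
force: [1.3, 0.7, -0.5]
width: 0.005
```

Request:
arm_command --pt "0 -50 30 -20 0 0 0" --pt "0 -40 50 -20 0 0 0" --pt "0 0 40 -20 0 0 0" --pt "0 0 0 0 0 0 0"

```text
clock: 20.88
position: [0.5029, 0.193, 0.3781]
ee_rot: [0.096, 1.569, -0.094]
force: [0.8, -0.4, -0.6]
width: 0.002
```

```bash
python3 - <<'E'
from h import *
where(); d=measure('scene'); e=measure('side')
a=cv2.resize(d['frame'][225:325,275:375],(400,400),interpolation=cv2.INTER_CUBIC);b=cv2.resize(e['frame'][200:300,300:400],(400,400),interpolation=cv2.INTER_CUBIC)
save(np.hstack([a,b]),'crop4.png')
E
```

```text
t 20.88 gauge mm [-81.1 229.8] tip z 200.1 jawyaw 0.07 tilt [-0.     0.002 -1.   ] F [ 0.8 -0.4 -0.6]
scene redtop 370 [[-32.6, -2.8], [-0.3, 6.6], [45.6, 22.8]] [0.0558 0.0588]
scene knob 65 [[21.6, 1.9], [31.2, 9.8], [38.4, 18.4]] [0.0737 0.0761]
scene sleeve 93 [[-29.5, 40.6], [-20.5, 57.2], [-14.3, 78.3]] [0.0268 0.0299]
scene base 7538 [[-68.4, -182.0], [2.2, -29.2], [70.2, 182.4]] [0.0122 0.0147]
side redtop 360 [[-35.4, -1.9], [-4.2, 9.3], [41.9, 23.8]] [0.0562 0.0583]
side knob 68 [[19.1, 2.0], [27.2, 9.1], [35.1, 19.1]] [0.0734 0.0756]
side sleeve 76 [[-33.3, 45.2], [-25.7, 58.7], [-19.1, 72.8]] [0.027  0.0295]
side base 8526 [[-71.7, -182.1], [-6.9, -44.3], [66.5, 181.6]] [0.0122 0.0144]
```

View pics/crop4.png

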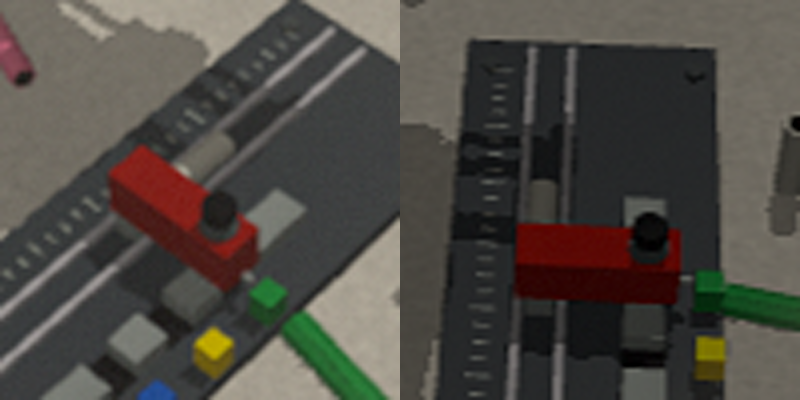

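The crop shows the stop beside the green tab with the knob down (height 0.0735 m) and the sleeve up against it. Its far end is at gauge y ≈ 73 mm, as expected. Handing in.

```bash
python3 -c "
from cell import arm
print(arm.sign_off())"
```

```text
the job is handed in; nothing more can be done
None
```

The red stop is seated in the notch beside the green tab (the far notch), and the silver sleeve has been pushed along the trough until it rests against it. The job was handed in at about 21 s of the 64 s allowed, and no verdict was reported.

- **Stop:** The first push through the blue and yellow notches left it short. The knob was only about 2.5–3 mm down and the stop was at gauge y ≈ +8 mm. I went back and nudged it until it snapped home, then pressed with 3 N and it held.
- **Sleeve:** I pushed it with closed fingertips until the force rose to 4.8 N, well under the 14 N that would push the stop out of its notch.
- **Last check, with the arm clear:**
  - The stop's centre is at gauge y ≈ 10–11 mm, against 10 mm expected.
  - The knob is down about 3.5–4 mm.
  - The sleeve's far end is at ≈ 73 mm in the side camera, as expected. The scene camera read 78 mm.
- **Other things on the bench:** I didn't touch any of them.

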